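# Uncover the heater and set the flask on it

### The job

First lift the round steel cover off the bench heater and put it down flat, knob up, in the middle of the cork mat. Then take the larger of the two round-bulbed flasks and set it down gently, upright, in the middle of the heater's round recess, without dropping it or tipping it over.

Things in the scene. Friction and masses are not known exactly. Their poses are not given: they have to be found in the camera images.
- cover: Round steel cover with black knob, at first on the heater; loose, 0.3 kg, 48 mm tall. From below: a plug 100 mm wide, 10 mm deep, sitting loosely in the heater's recess; a disc 140 mm wide, 6 mm thick, resting on its rim; in the middle an upright cylindrical knob 24 mm wide, 32 mm tall. Origin: centre of the plug's underside, z up (disc's top at 16 mm, knob's top at 48 mm).
- heater: Round aluminium electric heater with dark vent slots, fixed, cold; 180 mm wide, 90 mm tall; the one under the cover (another, uncovered, at the bench's far right corner is scenery). In its top a central round recess 116 mm wide, 15 mm deep, with a flat floor 75 mm above the bench. Origin: centre of the underside, z up.
- flask: The larger round-bulbed glass flask, loose, 0.14 kg, upright on the bench, 140 mm tall: flat foot 48 mm wide, bulb 84 mm wide, straight round neck 28 mm wide from 76 mm height to the mouth. Stands in a row with a smaller one of the same shape (95 mm tall, bulb 58 mm) and a conical flask 116 mm tall. Origin: centre of the foot's underside, z up through the neck.
- mat: Square cork mat, 190 x 190 mm and 6 mm thick, fixed flat on the bench. Origin: centre of its underside, z up; x and y along its sides.
Mind the look-alikes: they are no part of the job. What is shaped like the cover but yellow is not meant. What is shaped like the flask but turquoise is not meant.

How it is judged:
By the outcome, as a careful person would: the job done as asked, in the order asked, and still so for the second after the job is handed in, with the robot touching nothing.
It also fails if it takes over 58 s, if anything falls off the work surface, if the arm or the gripper's body presses on something with over 40 N, if the wrist force passes 120 N, or if a joint passes its speed limit or range.

### The arm

A 7-joint arm with a two-finger parallel gripper is mounted at the origin on the work surface. World frame = base frame: x ahead of the robot, y to its left, z up, the work surface at z = 0. Lengths are in m, angles in rad, forces in N, time in s.
With the tool pointing down it reaches from about 0.4 to 0.875 m from the base axis. Payload 19.3 kg.
Tool frame: the origin (TCP) lies midway between the tips of the shut fingers; the grasp point (between the pads) lies 19 mm behind it; z points along the fingers, y is the line along which they close (so a half turn about z gives the same grasp; the last joint's range is limited). The gripper opens to 85 mm and grips with 20 to 120 N. Pads are 22 mm wide; open, the fingers measure 114 mm over their backs; the gripper's body (76 mm by 85 mm) begins 54 mm behind the grasp point. The pads swing forward as they close: fully open they stand 13 mm farther back than shut.
Start: joints at [1.198, 0.521, -0.036, 1.599, 0.021, 1.021, -0.113], TCP at [0.186, -0.597, 0.231] pointing down, gripper open.
Joint ranges: [-2.91, 2.91], [-0.3, 2.13], [-1.5, 1.42], [0.17, 2.43], [-1.26, 4.41], [0.16, 1.93], [-2.52, 2.52]. Speed limits (rad/s): [1.89, 1.89, 2.39, 2.39, 3.01, 3.01, 3.01].

### API

Orientations are given as [roll, pitch, yaw] about the fixed x, y, z axes, in that order (R = Rz(yaw) Ry(pitch) Rx(roll)).
In Python, from workcell import telemetry, grab_frame, calibration, bot, outline_of, landmark_of gives the robot as it stands. The module is installed in compiled form; this text tells all that it offers.
- The arm moves only by the shell command python3 -m inch 'ROWS' [FORCE]. ROWS is JSON, a list of rows, each a list of 7 numbers: the shift along the tool's x, y, z in m, then the turn, a rotation vector about the tool's x, y, z in rad, then the closure, from 0 (fully open) to 1 (shut). A call has 1 to 5 rows; each row shifts and turns the commanded pose from where the row before left it, along the tool's axes as they then stand; what a row does not reach is not made up. A row lasts 1/10 s, in which the tool goes at most 50 mm and 8.59 degrees, less where a joint would pass 70% of its speed; a pose out of reach is approached as far as the arm can. A call is refused whole if a number of a shift passes 0.05 or a number of a turn 0.15, either way. A call with a gripper value outside its range is refused whole. The fingers move at their own pace and stop on an object; FORCE is the grip in N (left out, the last holds). Time passes only in rows, so rows that do not move let the fingers close. It gives the time, the measured TCP pose, the force, the opening and the grip force at its end, in the units of the state.
- telemetry.observe(): the state, without advancing time (a new reading comes with each control period).
- grab_frame(name): name is "scene" or "top" or "wrist"; returns the picture (400x640x3 uint8, red, green, blue); there is no depth.
- calibration(name): a dict with "fovy" (degrees; the focal length in pixels is half the picture's height over the tangent of half this angle, whatever the lens; pixels are square), "cx", "cy" (the principal point, pixels), "pose" (4x4, takes a point from camera to world coordinates). Camera axes: x right, y down, z forward; pixel columns grow to the right and rows downward; lengths in m; the calibration is good to about 2 mm. A picture is of the moment at which its call begins: read the wrist's pose just before it. calibration takes no time and is no camera call; for the wrist camera it gives the pose at the moment of the call.
- bot.job_done(): hands the job in; it is judged then, once.
Trained networks look in the newest picture that a camera, given by its name, has taken for a name from the list of things; names that differ only in an ending like _2 or _b are one class to them, and where a whole thing is asked for, a point or a joint stands for the part that bears it (a point fixed in the world has none). Each returns a list of dicts, best first, with "score" (0 to 1); they miss things now and then, are a little off and sometimes report something else, mostly with a low value. They report only what shows in the picture. A call takes as long as a camera call. They do not tell look-alikes from the thing itself.
- outline_of(label, camera): "region" (400x640 bool, what is visible of it) and "rect" ([left, top, right, bottom] in pixels, round what is visible of it).
- landmark_of(label, camera): "xy" ([column, row] in pixels: a listed point, or the origin of a listed thing).
The state is a dict: "clock": time; "qpos": joint angles; "qd": joint speeds; "joint_efforts": joint torques, N m; "position": TCP position; "tool_rot": TCP orientation; "force": force on the tool from outside, world axes, zero at the start; "moment": the same for the moment, N m; "grip_width": finger opening in m; "finger_force": force on a finger pad.
Only numpy, scipy, OpenCV 4.12 (cv2) and the standard library are available. Lean on these libraries where they do the work, as an engineer would, in place of code of your own. Each camera call takes 0.05 s, during which the arm holds its last target. There are 200 camera calls.

## Working session

There is one attempt and no reset: what is moved stays moved. The work goes in short steps, Python scripts to look and compute and a shell command to move; the robot and the scene stay as the last step left them, time stands still between calls to the robot, and variables do not carry over. Pictures are saved under pics/ and viewed, at most 10 in all, crops included, and the job is handed in when it is done.

```bash
mkdir -p pics; cat > h.py <<'E'
import numpy as np, cv2
from workcell import telemetry, grab_frame, calibration, bot, outline_of, landmark_of
def ray(cam,uv,z,c=None):
    c=c or calibration(cam); P=np.array(c["pose"]); f=200/np.tan(np.radians(c["fovy"])/2)
    d=P[:3,:3]@np.array([(uv[0]-c["cx"])/f,(uv[1]-c["cy"])/f,1]); o=P[:3,3]
    return (o+d*(z-o[2])/d[2])
def proj(cam,p,c=None):
    c=c or calibration(cam); P=np.array(c["pose"]); f=200/np.tan(np.radians(c["fovy"])/2)
    q=P[:3,:3].T@(np.array(p)-P[:3,3]); return q[:2]/q[2]*f+[c["cx"],c["cy"]]
def save(im,n): cv2.imwrite(f"pics/{n}.png",im[:,:,::-1])
E
python3 - <<'E'
from h import *
s=telemetry.observe(); print({k:np.round(v,3).tolist() for k,v in s.items()})
ims=[]
for c in ("scene","top"):
    im=grab_frame(c); ims.append(im)
    save(im,c+"0")
    k=calibration(c);print(c,k["fovy"],np.round(k["pose"],3).tolist())
    for l,z in (("cover",.08),("heater",0),("flask",0),("mat",0)):
        for r in landmark_of(l,c)[:4]: print(c,l,round(r["score"],2),np.round(r["xy"]),np.round(ray(c,r["xy"],z),3))
E
```

```text
{'clock': 0.0, 'qpos': [1.198, 0.522, -0.036, 1.6, 0.021, 1.021, -0.113], 'qd': [0.002, -0.002, 0.0, 0.0, 0.001, -0.001, 0.0], 'joint_efforts': [-0.0, -92.71, 1.98, -36.993, 0.018, 0.008, 0.0], 'position': [0.186, -0.596, 0.231], 'tool_rot': [-3.14, 0.0, 0.303], 'force': [-0.468, 0.104, 0.071], 'moment': [0.018, -0.015, 0.045], 'finger_force': 0.0, 'grip_width': 0.085}
scene 56.20142580130855 [[0.117, 0.65, -0.751, 1.281], [0.993, -0.072, 0.093, -0.216], [0.007, -0.756, -0.654, 0.712], [0.0, 0.0, 0.0, 1.0]]
scene cover 0.74 [161. 237.] [ 0.66  -0.496  0.08 ]
scene cover 0.68 [252. 202.] [ 0.56  -0.292  0.08 ]
scene heater 0.95 [253. 224.] [ 0.559 -0.298  0.   ]
scene flask 0.96 [365. 215.] [0.56  0.007 0.   ]
scene flask 0.57 [416. 246.] [ 0.682  0.111 -0.   ]
scene mat 0.96 [463. 205.] [0.55  0.292 0.   ]
top 57.82335572999899 [[-0.135, -0.97, 0.204, 0.409], [-0.991, 0.131, -0.033, -0.096], [0.005, -0.206, -0.978, 0.881], [0.0, 0.0, 0.0, 1.0]]
top cover 0.56 [475. 176.] [ 0.571 -0.485  0.08 ]
top flask 0.83 [265. 211.] [0.571 0.01  0.   ]
top flask 0.79 [223. 168.] [0.696 0.103 0.   ]
top mat 0.68 [154. 232.] [0.555 0.283 0.   ]
```

View pics/scene0.png

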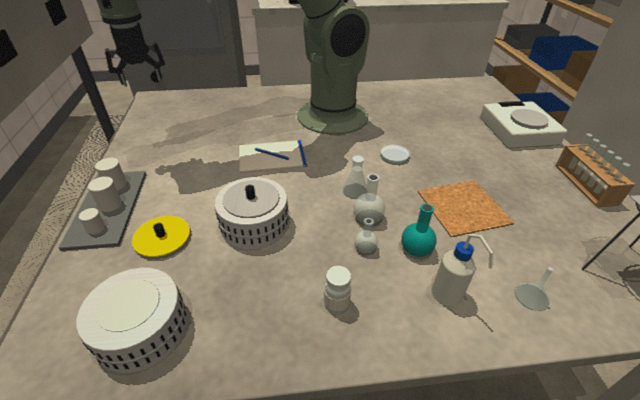

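View pics/top0.png

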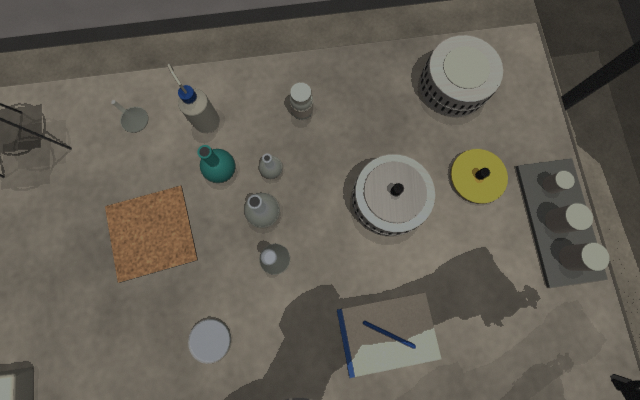

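Scene view: the steel cover's knob is at (250,192) on the heater at (252,215). Its look-alike is the yellow cover at (161,237), and the uncovered heater at (133,310) is scenery. Flask candidates are the larger glass one at (369,205), the smaller glass one at (367,238), the turquoise one at (418,238) and the conical one at (355,178). I choose the knob at (250,192) and the flask at (369,205). In the top view these are (397,190) and (262,208). Next come the close crop and refined positions.

```bash
python3 - <<'E'
from h import *
from scipy.optimize import least_squares
a=cv2.imread("pics/scene0.png");b=cv2.imread("pics/top0.png")
t=[cv2.resize(x,(400,300),interpolation=3) for x in (a[150:270,200:360],a[150:270,300:460],b[130:250,320:480],b[140:260,190:350])]
cv2.imwrite("pics/crop.png",np.vstack([np.hstack(t[:2]),np.hstack(t[2:])]))
def dark(im,x0,x1,y0,y1):
    m=(im[y0:y1,x0:x1].max(2)<60).astype(np.uint8); n,l,s,c=cv2.connectedComponentsWithStats(m)
    i=1+s[1:,4].argmax(); return c[i]+[x0,y0],s[i]
for n,im,w in (("scene",a,(238,262,180,203)),("top",b,(385,410,178,200))):
    c,s=dark(im,*w); print(n,c,s,ray(n,c,.112))
# mat: orange mask centroid
for n,im in (("scene",a),("top",b)):
    hsv=cv2.cvtColor(im,cv2.COLOR_BGR2HSV); m=cv2.inRange(hsv,(5,110,60),(18,255,255))
    k,l,s,c=cv2.connectedComponentsWithStats(cv2.morphologyEx(m,cv2.MORPH_CLOSE,np.ones((5,5))))
    i=1+s[1:,4].argmax(); cnt=max(cv2.findContours((l==i).astype(np.uint8),0,1)[0],key=cv2.contourArea)
    W=np.array([ray(n,p[0],.006)[:2] for p in cnt],np.float32); print("mat",n,cv2.minAreaRect(W))
E
```

```text
scene [249.92307692 192.21153846] [  8   6   9  14 104] [ 0.56142755 -0.29381567  0.112     ]
top [396.65322581 189.25      ] [  5   5  14  13 124] [ 0.55934705 -0.292832    0.112     ]
mat scene ((0.5590868592262268, 0.28771305084228516), (0.19195561110973358, 0.19197887182235718), 8.371301651000977)
mat top ((0.5551969408988953, 0.2893407642841339), (0.18781247735023499, 0.1886095553636551), 8.31219482421875)
```

View pics/crop.png

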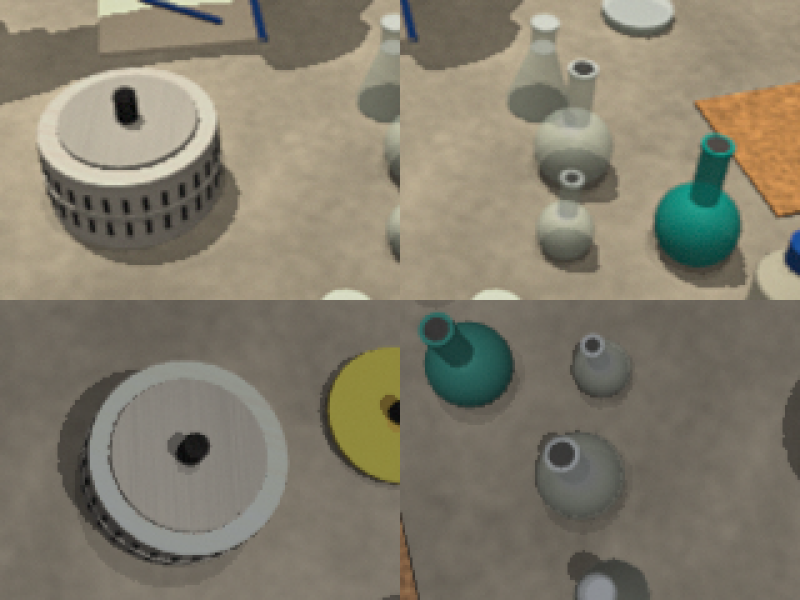

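The crop shows the uncoloured steel cover with a black knob on the white heater. It also shows the larger clear flask, with its mouth at scene (373,177) and top (255,202), apart from the turquoise and smaller ones. I'm moving above the knob at about (0.560,-0.293).

```bash
python3 -m inch '[[0.04,-0.015,0,0,0,0,0],[0.04,-0.015,0,0,0,0,0],[0.04,-0.015,0,0,0,0,0],[0.04,-0.015,0,0,0,0,0],[0.04,-0.015,0,0,0,0,0]]'
python3 -m inch '[[0.04,-0.015,0,0,0,0,0],[0.04,-0.015,0,0,0,0,0],[0.04,-0.015,0,0,0,0,0],[0.04,-0.015,0,0,0,0,0],[0.04,-0.015,0,0,0,0,0]]'
python3 -m inch '[[0,0,0,0,0,0.1,0],[0,0,0,0,0,0.1,0],[0,0,0,0,0,0.1,0],[0,0,0,0,0,0,0]]'
```

```text
clock: 1.0
position: [0.3561, -0.4642, 0.2315]
tool_rot: [3.141, -0.0, 0.303]
force: [0.6, -1.3, 0.1]
grip_width: 0.0851
finger_force: 0.0
clock: 1.5
position: [0.5247, -0.3329, 0.2314]
tool_rot: [3.141, -0.0, 0.303]
force: [-0.6, -0.7, 0.5]
grip_width: 0.085
finger_force: 0.0
clock: 1.9
position: [0.5235, -0.334, 0.2313]
tool_rot: [3.141, 0.0, 0.001]
force: [-0.1, 0.7, -0.9]
grip_width: 0.0851
finger_force: 0.0
```

```bash
python3 -m inch '[[0.019,-0.02,0.015,0,0,0,0],[0.018,-0.021,0.015,0,0,0,0],[0,0,0,0,0,0,0],[0,0,0,0,0,0,0]]'
python3 - <<'E'
from h import *
c=calibration("wrist"); im=grab_frame("wrist"); save(im,"w1"); print(np.round(c["pose"],3).tolist())
p=telemetry.observe()["position"]; print(p)
for q in ((.56,-.293,.112),(.56,-.293,.128),(*p[:2],.1)): print(proj("wrist",q,c))
m=(im.max(2)<50).astype(np.uint8); n,l,s,k=cv2.connectedComponentsWithStats(m)
for i in range(1,n):
    if s[i,4]>150: print(s[i],k[i],ray("wrist",k[i],.12,c))
E
```

```text
clock: 2.3
position: [0.5603, -0.2927, 0.201]
tool_rot: [-3.141, 0.001, 0.006]
force: [0.7, -0.6, -0.3]
grip_width: 0.0852
finger_force: 0.0
[[0.007, -0.953, -0.304, 0.638], [-1.0, -0.006, -0.002, -0.293], [0.0, 0.304, -0.953, 0.343], [0.0, 0.0, 0.0, 1.0]]
[ 0.56007778 -0.29354241  0.20144168]
[317.55982358 203.91528653]
[317.51279449 210.27095725]
[318.19522136 199.56854364]
[   22   145   593   255 42184] [326.43450123 348.91499147] [ 0.41103692 -0.30272075  0.12      ]
[513 149  38  22 652] [531.85122699 159.27300613] [ 0.60103375 -0.46191185  0.12      ]
[306 188  27  35 724] [318.88950276 204.93093923] [ 0.56181792 -0.29411164  0.12      ]
[627 374  13  26 201] [634.85074627 389.86069652] [ 0.3589909  -0.62731122  0.12      ]
```

View pics/w1.png

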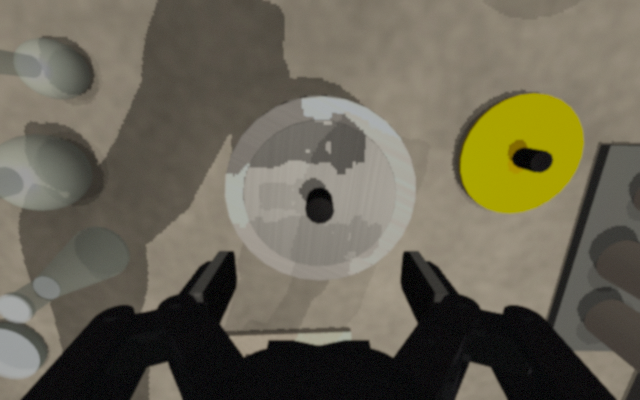

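The wrist view shows the knob at (319,205), midway between the fingers, with the yellow cover away at (532,160). I'll descend and grip.

```bash
python3 -m inch '[[0,0,0.03,0,0,0,0],[0,0,0.03,0,0,0,0],[0,0,0.025,0,0,0,0],[0,0,0.014,0,0,0,0],[0,0,0,0,0,0,0]]' 60
python3 -m inch '[[0,0,0,0,0,0,1],[0,0,0,0,0,0,1],[0,0,0,0,0,0,1],[0,0,0,0,0,0,1],[0,0,0,0,0,0,1]]' 60
python3 -m inch '[[0,0,0,0,0,0,1],[0,0,0,0,0,0,1],[0,0,0,0,0,0,1],[0,0,0,0,0,0,1]]' 60
```

```text
clock: 2.85
position: [0.5593, -0.2935, 0.1012]
tool_rot: [-3.141, 0.002, 0.003]
force: [0.3, -0.7, 0.2]
grip_width: 0.0852
finger_force: 0.0
clock: 3.35
position: [0.5606, -0.2933, 0.1032]
tool_rot: [3.141, -0.001, 0.003]
force: [-2.6, 0.4, 7.2]
grip_width: 0.0224
finger_force: 58.4
clock: 3.75
position: [0.5606, -0.2932, 0.1032]
tool_rot: [3.141, -0.001, 0.003]
force: [-2.5, 1.3, 8.4]
grip_width: 0.0221
finger_force: 58.4
```

```bash
python3 -m inch '[[0,0,-0.005,0,0,0,1],[0,0,-0.015,0,0,0,1],[0,0,-0.03,0,0,0,1],[0,0,-0.03,0,0,0,1],[0,0,-0.03,0,0,0,1]]' 60
python3 -m inch '[[0,0,-0.03,0,0,0,1],[0,0,0,0,0,0,1],[0,0,0,0,0,0,1]]' 60
python3 - <<'E'
from h import *
print(telemetry.observe()["force"])
save(grab_frame("scene")[80:300,120:480],"s2")
E
```

```text
clock: 4.25
position: [0.5602, -0.2929, 0.2145]
tool_rot: [3.142, -0.0, 0.003]
force: [0.4, 0.8, -4.2]
grip_width: 0.022
finger_force: 59.1
clock: 4.55
position: [0.5603, -0.293, 0.2432]
tool_rot: [3.141, -0.001, 0.003]
force: [0.9, 0.4, -4.5]
grip_width: 0.0219
finger_force: 59.4
[ 0.87498015  0.40090054 -4.45771198]
```

View pics/s2.png

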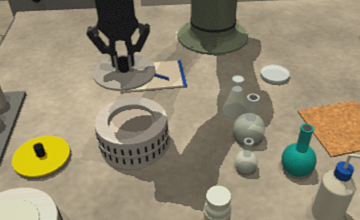

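The cover is held level above the open heater. I'm carrying it over to the mat.

```bash
python3 -m inch '[[0,-0.015,0,0,0,0,1],[0,-0.03,0,0,0,0,1],[0,-0.04,0,0,0,0,1],[0,-0.04,0,0,0,0,1],[0,-0.04,0,0,0,0,1]]' 60
python3 -m inch '[[0,-0.04,0,0,0,0,1],[0,-0.04,0,0,0,0,1],[0,-0.04,0,0,0,0,1],[0,-0.04,0,0,0,0,1],[0,-0.04,0,0,0,0,1]]' 60
python3 -m inch '[[0,-0.04,0,0,0,0,1],[0,-0.04,0,0,0,0,1],[0,-0.04,0,0,0,0,1],[0,-0.04,0,0,0,0,1],[0,-0.03,0,0,0,0,1]]' 60
python3 -m inch '[[-0.002,-0.015,0,0,0,0,1],[0,-0.01,0,0,0,0,1],[0,0,0,0,0,0,1],[0,0,0,0,0,0,1]]' 60
python3 - <<'E'
from h import *
c=calibration("wrist");im=grab_frame("wrist");save(im,"w3")
print(outline_of("cover","wrist")[0]["score"],[ (round(r["score"],2),r["xy"]) for r in landmark_of("cover","wrist")])
for r in landmark_of("mat","wrist"): print("mat",r["score"],r["xy"],ray("wrist",r["xy"],0,c))
a=grab_frame("top"); m=cv2.inRange(cv2.cvtColor(a,cv2.COLOR_RGB2HSV),(5,110,50),(18,255,255)); ys,xs=np.where(m)
g=np.array([ray("top",p,.006)[:2] for p in zip(xs,ys)],np.float32);print(cv2.minAreaRect(g))
# heater recess and flask in free views
for n in ("scene","top"):
    if n=="scene": b=grab_frame(n); save(b,"s3")
    for l,z in (("heater",0),("flask",0)):
        for r in landmark_of(l,n)[:3]: print(n,l,round(r["score"],2),np.round(r["xy"]),ray(n,r["xy"],z))
print(ray("scene",(373.2,177.2),.14),ray("top",(254.8,202),.14))
E
```

```text
clock: 5.1
position: [0.559, -0.1257, 0.2414]
tool_rot: [-3.141, 0.002, 0.003]
force: [1.8, 0.4, -3.7]
grip_width: 0.0223
finger_force: 59.3
clock: 5.6
position: [0.5582, 0.0742, 0.2415]
tool_rot: [3.141, 0.002, 0.003]
force: [1.0, 0.4, -4.4]
grip_width: 0.0218
finger_force: 59.3
clock: 6.1
position: [0.5572, 0.2652, 0.2413]
tool_rot: [-3.141, 0.002, 0.005]
force: [0.2, 0.2, -3.1]
grip_width: 0.0221
finger_force: 59.3
clock: 6.5
position: [0.5569, 0.2856, 0.2421]
tool_rot: [3.141, 0.0, 0.002]
force: [0.4, -0.6, -3.1]
grip_width: 0.022
finger_force: 59.3
0.7 [(0.97, [319.5, 236.1])]Traceback (most recent call last):
  File "<stdin>", line 6, in <module>
  File "h.py", line 4, in ray
    c=c or calibration(cam); P=np.array(c["pose"]); f=200/np.tan(np.radians(c["fovy"])/2)
           ~~~~~~~~~~~^^^^^
ValueError: time passes only in moves, steps and waits
```

View pics/w3.png

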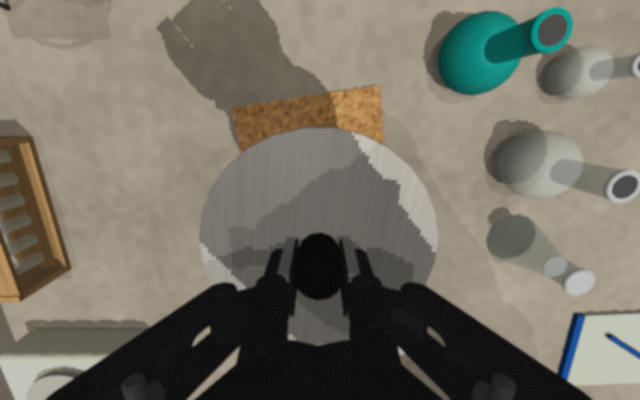

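The wrist view shows the cover held level with the knob at (320,265). The cork mat is under it, with its far edge at row 95. I'm lowering it.

```bash
python3 -m inch '[[0,-0.003,0.02,0,0,0,1],[0,0,0.04,0,0,0,1],[0,0,0.04,0,0,0,1],[0,0,0.04,0,0,0,1],[0,0,0.03,0,0,0,1]]' 60
python3 -m inch '[[0,0,0.02,0,0,0,1],[0,0,0.01,0,0,0,1],[0,0,0.005,0,0,0,1],[0,0,0,0,0,0,1]]' 60
python3 - <<'E'
from h import *
C={n:calibration(n) for n in ("scene","top")}
for n in ("scene","top"):
    im=grab_frame(n); save(im,n+"4")
    for l,z in (("heater",0),("flask",0)):
        for r in landmark_of(l,n)[:3]: print(n,l,round(r["score"],2),np.round(r["xy"]),ray(n,r["xy"],z,C[n]))
print(ray("scene",(373.2,177.2),.14,C["scene"]),ray("top",(254.8,202),.14,C["top"]))
E
```

```text
clock: 7.25
position: [0.5562, 0.2891, 0.0701]
tool_rot: [3.141, 0.001, 0.002]
force: [0.8, 0.6, -4.4]
grip_width: 0.0219
finger_force: 59.5
clock: 7.65
position: [0.5569, 0.2899, 0.0376]
tool_rot: [-3.141, -0.0, 0.003]
force: [0.2, 0.2, -3.5]
grip_width: 0.0222
finger_force: 59.4
scene heater 0.78 [253. 224.] [ 5.58547232e-01 -2.98481643e-01 -1.11022302e-16]
scene heater 0.2 [463. 200.] [0.52910395 0.30182382 0.        ]
scene flask 0.89 [420. 247.] [0.68758027 0.12066581 0.        ]
scene flask 0.75 [367. 217.] [0.56593213 0.01135099 0.        ]
top heater 0.7 [384. 198.] [ 0.56466151 -0.28572826  0.        ]
top flask 0.78 [265. 210.] [0.57408674 0.00861763 0.        ]
top flask 0.71 [219. 170.] [0.69006849 0.1130184  0.        ]
top flask 0.52 [386. 196.] [ 0.56674582 -0.29114334  0.        ]
[0.57041071 0.01231663 0.14      ] [0.56670601 0.01214429 0.14      ]
```

```bash
python3 -m inch '[[0,0,0.003,0,0,0,1],[0,0,0.003,0,0,0,1],[0,0,0,0,0,0,1]]' 60
python3 -m inch '[[0,0,0.002,0,0,0,1],[0,0,0,0,0,0,1]]' 60
python3 -m inch '[[0,0,0.001,0,0,0,1],[0,0,0,0,0,0,1]]' 60
```

```text
clock: 8.25
position: [0.5564, 0.2898, 0.0308]
tool_rot: [3.141, 0.001, 0.003]
force: [-0.2, 0.0, -4.1]
grip_width: 0.0226
finger_force: 59.4
clock: 8.45
position: [0.5568, 0.29, 0.0293]
tool_rot: [-3.142, -0.0, 0.003]
force: [-0.4, 0.7, -3.5]
grip_width: 0.0222
finger_force: 59.4
clock: 8.65
position: [0.5567, 0.2901, 0.0291]
tool_rot: [-3.142, -0.0, 0.003]
force: [-5.0, -3.2, 14.0]
grip_width: 0.0219
finger_force: 61.6
```

Contact has been made, so I'll release, rise, and go above the flask.

```bash
python3 -m inch '[[0,0,0,0,0,0,0.6],[0,0,0,0,0,0,0.3],[0,0,0,0,0,0,0],[0,0,0,0,0,0,0],[0,0,0,0,0,0,0]]' 40
python3 -m inch '[[0,0,-0.02,0,0,0,0],[0,0,-0.04,0,0,0,0],[0,0,-0.05,0,0,0,0],[0,0,-0.05,0,0,0,0],[0,0,-0.03,0,0,0,0]]'
python3 -m inch '[[0.012,0.03,0,0,0,0,0],[0,0.04,0,0,0,0,0],[0,0.04,0,0,0,0,0],[0,0.04,0,0,0,0,0],[0,0.04,0,0,0,0,0]]'
python3 -m inch '[[0,0.04,0,0,0,0,0],[0,0.03,0,0,0,0,0],[0,0.018,0,0,0,0,0],[0,0,0,0,0,0,0],[0,0,0,0,0,0,0]]'
python3 - <<'E'
from h import *
C={n:calibration(n) for n in ("wrist","top")}
im=grab_frame("wrist"); b=grab_frame("top"); p=telemetry.observe()["position"]; print(p)
print(proj("wrist",(*p[:2],.14),C["wrist"]),proj("wrist",(.5685,.012,.14),C["wrist"]))
save(np.hstack([cv2.resize(im,(480,300)),b[150:300,90:250].repeat(2,0).repeat(2,1)]),"m5")
E
```

```text
clock: 9.15
position: [0.5567, 0.29, 0.0282]
tool_rot: [-3.142, 0.0, 0.003]
force: [-0.7, 0.2, 0.7]
grip_width: 0.0854
finger_force: 0.0
clock: 9.65
position: [0.5574, 0.2904, 0.2223]
tool_rot: [-3.14, -0.003, 0.003]
force: [0.1, -0.7, -0.6]
grip_width: 0.0853
finger_force: 0.0
clock: 10.15
position: [0.569, 0.0984, 0.2184]
tool_rot: [-3.142, -0.0, 0.003]
force: [-0.3, -0.2, 0.5]
grip_width: 0.0854
finger_force: 0.0
clock: 10.65
position: [0.5695, 0.0121, 0.2183]
tool_rot: [-3.141, -0.0, 0.002]
force: [-0.7, 0.2, -0.2]
grip_width: 0.0852
finger_force: 0.0
[0.56949603 0.01309414 0.21831947]
[315.99230814 207.69533943] [317.31985352 208.84012644]
```

View pics/m5.png

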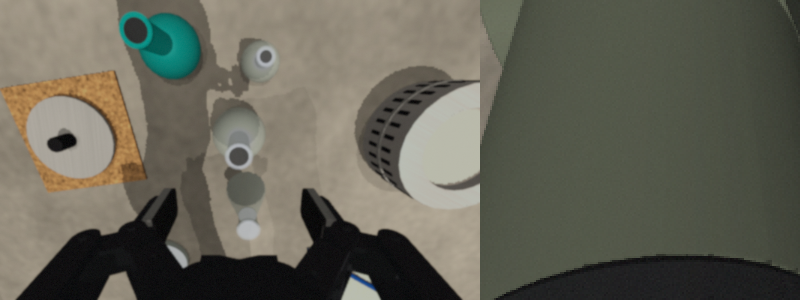

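The wrist picture shows the cover flat and knob-up, central on the mat (left at (70,135)). The flask's mouth is at (239,157), midway between the fingers. I'll descend and grip the neck.

```bash
python3 -m inch '[[0,0.001,0.03,0,0,0,0],[0,0,0.03,0,0,0,0],[0,0,0.03,0,0,0,0],[0,0,0.025,0,0,0,0],[0,0,0.01,0,0,0,0]]' 25
python3 -m inch '[[0,0,0,0,0,0,0.3],[0,0,0,0,0,0,0.5],[0,0,0,0,0,0,0.6],[0,0,0,0,0,0,0.7],[0,0,0,0,0,0,0.8]]' 25
python3 -m inch '[[0,0,0,0,0,0,0.9],[0,0,0,0,0,0,1],[0,0,0,0,0,0,1],[0,0,0,0,0,0,1]]' 25
```

```text
clock: 11.25
position: [0.5684, 0.0121, 0.0912]
tool_rot: [-3.141, 0.003, 0.004]
force: [0.2, 0.3, -0.3]
grip_width: 0.0853
finger_force: 0.0
clock: 11.75
position: [0.5701, 0.0113, 0.0943]
tool_rot: [-3.141, -0.002, 0.003]
force: [-0.3, 0.9, 8.5]
grip_width: 0.0271
finger_force: 26.0
clock: 12.15
position: [0.5702, 0.0113, 0.0943]
tool_rot: [-3.141, -0.002, 0.003]
force: [-0.6, 1.6, 8.5]
grip_width: 0.0273
finger_force: 26.0
```

```bash
python3 -m inch '[[0,0,-0.005,0,0,0,1],[0,0,-0.015,0,0,0,1],[0,0,-0.03,0,0,0,1],[0,0,-0.03,0,0,0,1],[0,0,-0.03,0,0,0,1]]' 30
python3 -m inch '[[0,0.02,-0.015,0,0,0,1],[0,0,0,0,0,0,1],[0,0,0,0,0,0,1]]' 30
python3 - <<'E'
from h import *
C={n:calibration(n) for n in ("scene","top","wrist")}
I={n:grab_frame(n) for n in C}
t=[cv2.resize(I["scene"][160:280,190:350],(400,300),interpolation=3),cv2.resize(I["scene"][80:260,260:500],(400,300)),cv2.resize(I["top"][130:250,320:480],(400,300),interpolation=3),cv2.resize(I["wrist"],(400,300))]
save(np.vstack([np.hstack(t[:2]),np.hstack(t[2:])]),"c6")
for n,im in I.items(): save(im,n+"6")
p=telemetry.observe(); print(p["force"])
for n in ("scene","top"):
  for R,z in ((.09,.09),(.058,.09)):
    for ctr in ((.5606,-.293),):
      pts=np.array([proj(n,(ctr[0]+R*np.cos(a),ctr[1]+R*np.sin(a),z),C[n]) for a in (0,1.57,3.14,4.71)]); print(n,R,np.round(pts).tolist())
E
```

```text
clock: 12.65
position: [0.5692, 0.0109, 0.2049]
tool_rot: [3.142, -0.0, 0.003]
force: [-0.2, 0.3, -0.9]
grip_width: 0.0272
finger_force: 29.6
clock: 12.95
position: [0.5694, -0.0093, 0.2186]
tool_rot: [-3.142, -0.0, 0.002]
force: [0.6, 0.4, -0.9]
grip_width: 0.0275
finger_force: 29.7
[ 0.55796351 -0.57312719 -1.06232352]
scene 0.09 [[251.0, 224.0], [287.0, 196.0], [252.0, 177.0], [215.0, 201.0]]
scene 0.058 [[251.0, 215.0], [274.0, 197.0], [252.0, 184.0], [228.0, 200.0]]
top 0.09 [[388.0, 153.0], [355.0, 196.0], [402.0, 231.0], [434.0, 186.0]]
top 0.058 [[390.0, 166.0], [369.0, 194.0], [399.0, 216.0], [420.0, 188.0]]
```

View pics/c6.png

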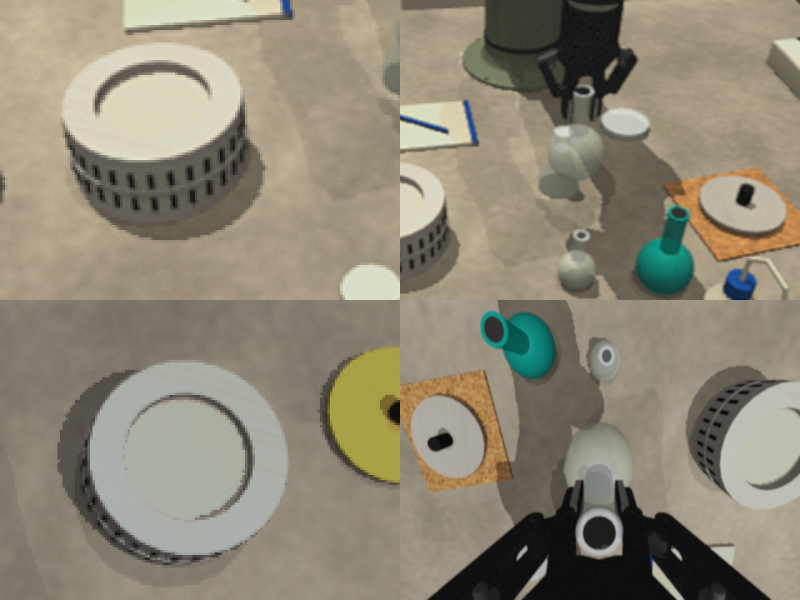

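The picture shows the flask hanging upright from the gripper, the cover flat on the mat, and the heater's recess open: rim at scene px 215–288 × 177–225, top px 355–435 × 154–233. I'll fit the rim centre.

```bash
python3 - <<'E'
from h import *
from scipy.optimize import least_squares
C={n:calibration(n) for n in ("scene","top")}
obs={"scene":(214.8,177.2,288,224.8),"top":(355.2,154,435.2,232.8)}
def box(n,c):
    q=np.array([proj(n,(c[0]+.09*np.cos(a),c[1]+.09*np.sin(a),.09),C[n]) for a in np.linspace(0,6.283,120)]); return np.r_[q.min(0),q.max(0)]
for ns in (["scene"],["top"],["scene","top"]):
    r=least_squares(lambda c:np.concatenate([box(n,c)-obs[n] for n in ns]),(.56,-.293),diff_step=1e-3); print(ns,r.x,np.round(r.fun,1))
E
```

```text
['scene'] [ 0.56317967 -0.29162958] [ 0.3 -0.  -0.3  0.1]
['top'] [ 0.55676454 -0.29386376] [-0.2  0.1  0.2 -0.1]
['scene', 'top'] [ 0.55842271 -0.29303359] [-0.1 -1.1 -0.9 -1.3 -0.7 -0.5 -0.3 -0.8]
```

```bash
python3 -m inch '[[-0.009,0.015,0,0,0,0,1],[0,0.03,0,0,0,0,1],[0,0.035,0,0,0,0,1],[0,0.035,0,0,0,0,1],[0,0.035,0,0,0,0,1]]' 30
python3 -m inch '[[0,0.035,0,0,0,0,1],[0,0.035,0,0,0,0,1],[0,0.03,0,0,0,0,1],[0,0.02,0,0,0,0,1],[0,0.013,0,0,0,0,1]]' 30
python3 -m inch '[[0,0,0,0,0,0,1],[0,0,0.015,0,0,0,1],[0,0,0.015,0,0,0,1],[0,0,0.01,0,0,0,1],[0,0,0,0,0,0,1]]' 30
python3 - <<'E'
from h import *
I={n:grab_frame(n) for n in ("scene","top")}
for n,im in I.items(): save(im,n+"7")
save(np.hstack([cv2.resize(I["scene"][120:270,170:370],(400,300),interpolation=3),cv2.resize(I["top"][110:260,300:500],(400,300),interpolation=3)]),"c7")
E
```

```text
clock: 13.6
position: [0.5602, -0.1605, 0.2179]
tool_rot: [-3.141, 0.001, 0.003]
force: [-0.1, 1.1, -1.9]
grip_width: 0.0273
finger_force: 29.7
clock: 14.1
position: [0.5604, -0.2939, 0.2176]
tool_rot: [-3.142, 0.001, 0.001]
force: [0.5, 0.5, -0.5]
grip_width: 0.0274
finger_force: 29.7
clock: 14.6
position: [0.5607, -0.291, 0.1766]
tool_rot: [-3.14, 0.002, 0.004]
force: [0.2, 0.6, -1.5]
grip_width: 0.0272
finger_force: 29.7
```

View pics/c7.png

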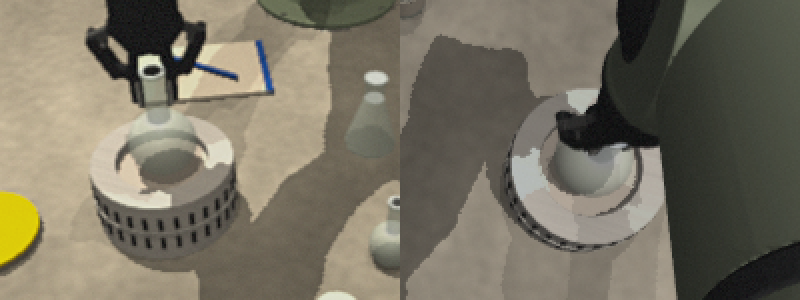

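The flask is upright over the recess. In the scene crop its neck is at (152,70), where perspective puts a centred flask. I'll lower the last 7 mm slowly.

```bash
python3 -m inch '[[0,0.002,0.002,0,0,0,1],[0,0,0.002,0,0,0,1],[0,0,0,0,0,0,1]]' 30
python3 -m inch '[[0,0,0.002,0,0,0,1],[0,0,0,0,0,0,1]]' 30
```

```text
clock: 15.0
position: [0.5613, -0.2941, 0.1743]
tool_rot: [-3.142, -0.0, 0.003]
force: [0.3, -0.4, -2.0]
grip_width: 0.0271
finger_force: 29.7
clock: 15.2
position: [0.5612, -0.294, 0.1721]
tool_rot: [-3.141, 0.0, 0.003]
force: [0.4, 0.2, -1.7]
grip_width: 0.0274
finger_force: 29.7
```

```bash
python3 -m inch '[[0,0,0.001,0,0,0,1],[0,0,0,0,0,0,1]]' 30
```

```text
clock: 15.4
position: [0.5613, -0.294, 0.1712]
tool_rot: [-3.142, 0.0, 0.003]
force: [0.0, -0.4, -2.2]
grip_width: 0.0272
finger_force: 29.7
```

```bash
python3 -m inch '[[0,0,0.001,0,0,0,1],[0,0,0,0,0,0,1]]' 30
```

```text
clock: 15.6
position: [0.5613, -0.294, 0.1702]
tool_rot: [-3.142, 0.0, 0.003]
force: [-0.1, 0.6, -1.1]
grip_width: 0.0274
finger_force: 29.7
```

```bash
python3 -m inch '[[0,0,0.001,0,0,0,1],[0,0,0,0,0,0,1]]' 30
```

```text
clock: 15.8
position: [0.5615, -0.294, 0.1694]
tool_rot: [3.142, -0.0, 0.003]
force: [-0.6, 0.1, 0.7]
grip_width: 0.0278
finger_force: 29.9
```

```bash
python3 -m inch '[[0,0,0.0005,0,0,0,1],[0,0,0,0,0,0,1]]' 30
python3 -m inch '[[0,0,0,0,0,0,0.65],[0,0,0,0,0,0,0.5],[0,0,0,0,0,0,0.3],[0,0,0,0,0,0,0],[0,0,0,0,0,0,0]]'
python3 -m inch '[[0,0,0,0,0,0,0],[0,0,-0.02,0,0,0,0],[0,0,-0.03,0,0,0,0],[0,0,-0.04,0,0,0,0],[0,0,-0.04,0,0,0,0]]'
python3 -m inch '[[0,0,-0.02,0,0,0,0],[-0.03,0.02,0,0,0,0,0],[-0.03,0.03,0,0,0,0,0],[-0.03,0.03,0,0,0,0,0],[0,0,0,0,0,0,0]]'
python3 - <<'E'
from h import *
I={n:grab_frame(n) for n in ("scene","wrist")}
save(np.hstack([cv2.resize(I["scene"][120:280,170:490],(480,240),interpolation=3),cv2.resize(I["wrist"],(320,240))]),"c8")
E
```

```text
clock: 16.0
position: [0.5616, -0.2941, 0.1694]
tool_rot: [3.141, -0.001, 0.003]
force: [-0.8, 1.5, 7.1]
grip_width: 0.0273
finger_force: 30.6
clock: 16.5
position: [0.5613, -0.294, 0.1687]
tool_rot: [-3.142, 0.0, 0.003]
force: [1.0, 0.9, 0.1]
grip_width: 0.0833
finger_force: 0.0
clock: 17.0
position: [0.561, -0.2939, 0.3002]
tool_rot: [-3.141, 0.0, 0.003]
force: [-0.5, 1.1, 0.3]
grip_width: 0.0854
finger_force: 0.0
clock: 17.5
position: [0.4671, -0.379, 0.3192]
tool_rot: [3.139, 0.001, -0.005]
force: [0.7, -0.2, 0.1]
grip_width: 0.0853
finger_force: 0.0
```

View pics/c8.png

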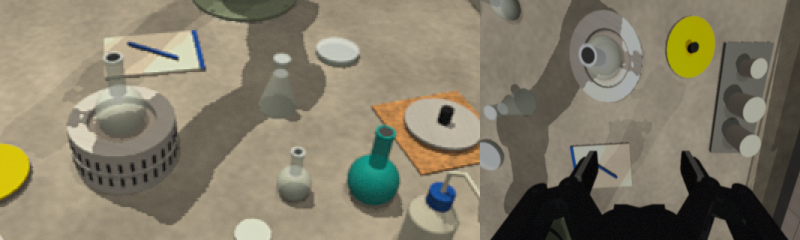

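The flask stands upright inside the recess (crop (125,110)), and the cover lies on the mat at (445,125). I'll check both placements numerically.

```bash
python3 - <<'E'
from h import *
for n in ("scene","top"):
    C=calibration(n); im=grab_frame(n); hsv=cv2.cvtColor(im,cv2.COLOR_RGB2HSV)
    m=cv2.morphologyEx(cv2.inRange(hsv,(5,110,60),(18,255,255)),cv2.MORPH_OPEN,np.ones((2,2)))
    u=proj(n,(.557,.289,.04),C).astype(int); w=np.zeros_like(m); cv2.circle(w,tuple(map(int,u)),75,255,-1); m&=w
    P=np.argwhere(m)[:,::-1]; W=np.array([ray(n,p,.006,C)[:2] for p in P],np.float32); print(n,"mat",cv2.minAreaRect(W))
    x0,y0=u-14; k=im[y0:y0+28,x0:x0+28].max(2)<60; ys,xs=np.where(k)
    print("knob",len(xs),ray(n,(xs.mean()+x0,ys.mean()+y0),.038,C))
    for r in landmark_of("flask",n)[:3]: print("flask",round(r["score"],2),ray(n,r["xy"],.075,C))
E
```

```text
scene mat ((0.5635073781013489, 0.2888091206550598), (0.19097837805747986, 0.19142644107341766), 8.34134292602539)
knob 90 [0.556901   0.28946718 0.038     ]
flask 0.6 [0.75345629 0.0750325  0.075     ]
top mat ((0.5524668097496033, 0.2870575189590454), (0.18757642805576324, 0.18852949142456055), 8.28874397277832)
knob 130 [0.5552326 0.2910206 0.038    ]
flask 0.85 [0.6636444  0.09126883 0.075     ]
flask 0.78 [ 0.55600252 -0.29607435  0.075     ]
```

```bash
python3 -c "
from workcell import bot; print(bot.job_done())"
```

```text
the job is handed in; nothing more can be done
None
```

Job handed in with about 18 s on the robot's clock: the steel cover lies flat, knob up, within a few mm of the cork mat's middle, and the larger glass flask stands upright in the heater's recess, about central.

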